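# Set the ratchet rest level and lay the seat post across it

### The job

Press down the hand lever of the work stand to raise its ratchet column click by click until the column's vee is level with the stand's fixed vee, without clicking past that notch, and let the lever come back up. Then lay the bicycle seat post across the two vees so that it lies level with its head beyond one of them, let go, and leave the other things on the table where they are.

Things in the scene. Friction and masses are not known exactly. Their poses are not given: they have to be found in the camera images.
- stand: Fixed work stand, never moves; base plate x -30..45, y -115..215 mm, 10 thick. Origin on the table, z up. Along its y: fixed upright with a vee at y = -80 mm, ratchet column with a like vee at +80 (guides 106 mm high), lever pivot at +192 (axis along x, 85 mm high), then the lever's pad. Vees: 90-degree troughs along y at x = 0, 18 mm long, wings 20 mm high and 20 mm to each side.
- rest_vee (a point): Bottom of the trough of the fixed vee, 188 mm above the table.
- column_vee (a point): Bottom of the trough of the column's vee; 118 mm above the table with the column fully down, 188 mm (level with the fixed vee) at the seventh notch.
- column (a joint): Height of the toothed steel column (24 x 24 mm, 0.45 kg), m: 0 fully down, 0.091 at most. Notches every 10 mm: it rests on the pawl at 0, 0.010, 0.020 and so on; 0.070 is level, 0.080 the next; starts at one of 0 to 0.030. Clicks going up as it passes a notch value (lift 1 to 3 mm past to be sure); let go, it sinks to the last notch passed and no lower.
- pawl (a joint): Spring pawl, m: near 0 when seated in a notch, is pushed out to about 0.0045 as a tooth passes and springs back at each click.
- lever (a joint): Hand lever angle A, rad: 0 at rest, pad up; to 1.02 pressed down; a spring brings it back. Rocking bar: its short arm (90 mm, roller at the end) lifts a tab on the column to 0.0439 - 0.090*sin(0.51 - A) m or leaves it higher; nothing moves until it meets the tab. Column at 0.070 at A = about 0.80, at the next notch at 0.92. Takes 5 to 15 N at the pad, most before a click.
- lever_pad (a point): Centre of the top of the lever's rubber pad (46 mm along x, 44 along the bar, 8 thick). In the stand's frame, with B = 0.51 - A: x = 0, y = 192 + 140*cos(B) - 8*sin(B) mm, z = 85 + 140*sin(B) + 8*cos(B) mm: about 160 mm above the table at rest, 53 with the column at the level notch. The pad tilts with the bar by B about the stand's x axis.
- post: Bicycle seat post lying on the table: bare aluminium tube 27.2 mm in diameter, 250 long, 0.3 kg. Origin on the axis at mid length; x along the tube. A flat yoke head at the +x end (x = 120 to 150 mm, 46 wide along y, 27 thick) keeps it from rolling. Balance point 11 mm from the origin towards the head. In a vee its axis is 19 mm above the trough line. Either way round is right.
- stand_mid (a point): Point on the fixed stand midway between the vees, where the middle of the seat post's axis comes when it lies level and centred: 207 mm above the table.
- headlamp: Bystander: green plastic bicycle headlamp, 45 x 62 x 46 mm. Origin under its centre.
- dish: Bystander: round glass dish of bolts, 100 mm across, 32 mm high. Origin under its centre.
- tire_levers: Bystander: three white plastic tire levers clipped side by side, 125 x 60 x 11 mm. Origin under the centre.
- seat_clamp: Bystander: chrome seat clamp ring, 40 mm across with a 10 mm ear, 15 mm high. Origin under the ring's centre.

How it is judged:
By the outcome, as a careful person would: the job done as asked, in the order asked, and still so for the second after the job is handed in, with the robot touching nothing.
It also fails if it takes over 58 s, if anything falls off the work surface, if the arm or the gripper's body presses on something with over 40 N, if the wrist force passes 120 N, or if a joint passes its speed limit or range.

### The arm

A 6-joint arm with a two-finger parallel gripper is mounted at the origin on the work surface. World frame = base frame: x ahead of the robot, y to its left, z up, the work surface at z = 0. Lengths are in mm, angles in rad, forces in N, time in s.
With the tool pointing down it reaches from about 400 to 925 mm from the base axis. Payload 3.4 kg.
Tool frame: the origin (TCP) lies midway between the tips of the shut fingers; the grasp point (between the pads) lies 19 mm behind it (arm.hold_point_z is the distance from the TCP to the grasp point, in mm); z points along the fingers, y is the line along which they close (so a half turn about z gives the same grasp; the last joint's range is limited). The gripper opens to 85 mm and grips with 20 to 120 N. Pads are 22 mm wide; open, the fingers measure 114 mm over their backs; the gripper's body (76 mm by 85 mm) begins 54 mm behind the grasp point. The pads swing forward as they close: fully open they stand 13 mm farther back than shut.
Start: joints at [1.089, 0.307, 1.506, -0, 1.328, -0.073], TCP at [228.59, 527.615, 203.905] pointing down, gripper open.
Joint ranges: [-3.12, 3.12], [-1.05, 2.28], [0.14, 2.33], [-1.42, 4.57], [0.1, 2.73], [-2.68, 2.68]. Speed limits (rad/s): [2.57, 2.57, 3.14, 3.14, 3.14, 3.14].

### API

Orientations are given as a unit quaternion [x, y, z, w].
In Python, from bench import arm gives the robot as it stands. Calls block until the motion is done:
- arm.move_pose(position, orientation): joint-space move of the TCP to a pose.
- arm.move_l(position, frame=None, feed=150): straight line of the TCP; frame=None keeps the orientation; feed is the mean speed in mm/s.
- arm.goto_joints(angles): joint-space move.
- arm.set_gripper(opening, effort=None): finger opening in mm; effort is the grip in N (None keeps the last); returns when the fingers have stopped.
- arm.hold(seconds).
- arm.solve_ik(position, orientation): joint angles nearest the present ones, or None.
- arm.get_state(): the state.
- arm.get_image(name): name is "side" or "top"; returns the picture (400x640x3 uint8, red, green, blue); there is no depth.
- arm.calibration(name): a dict with "intrinsics" (3x3 intrinsics, pixels), "dist" ([k1, k2, p1, p2, k3] as OpenCV has them; the pictures are not rectified), "R" (3x3) and "t" (3): a world point X has camera coordinates R X + t. Camera axes: x right, y down, z forward; pixel columns grow to the right and rows downward; lengths in mm; the calibration is good to about 2 mm. A picture is of the moment at which its call begins. calibration takes no time and is no camera call.
A pose or a line that the arm cannot do raises arm.PlanningError and nothing moves.
- arm.finish_job(): hands the job in; it is judged then, once.
The state is a dict: "time": time; "joint_positions": joint angles; "qvel": joint speeds; "effort": joint torques, N m; "eef_pos": TCP position; "tool_rot": TCP orientation; "ft_force": force on the tool from outside, world axes, zero at the start; "moment": the same for the moment, N m; "finger_gap": finger opening in mm; "grasp_force": force on a finger pad.
Only numpy, scipy, OpenCV 4.12 (cv2) and the standard library are available. Lean on these libraries where they do the work, as an engineer would, in place of code of your own. Each camera call takes 0.05 s, during which the arm holds its last target. There are 200 camera calls.

## Working session

There is one attempt and no reset: what is moved stays moved. The work goes in short steps, each a Python script; the robot and the scene stay as the last script left them, time stands still between calls to the robot, and variables do not carry over. Pictures are saved under pics/ and viewed, at most 10 in all, crops included, and the job is handed in when it is done.

```bash
ls; mkdir -p pics
python3 - <<'E'
from bench import arm
import cv2
for n in("top","side"):
    cv2.imwrite(f"pics/{n}0.png",cv2.cvtColor(arm.get_image(n),cv2.COLOR_RGB2BGR))
    c=arm.calibration(n);print(n,c)
print(arm.get_state())
E
```

```text
pics
top {'intrinsics': array([[431.729747  ,   0.        , 320.86288515],
       [  0.        , 431.729747  , 198.44386175],
       [  0.        ,   0.        ,   1.        ]]), 'dist': array([0.036844, 0.      , 0.      , 0.      , 0.      ]), 'R': array([[ 6.10889203e-03, -9.99981329e-01,  1.52933080e-04],
       [-9.94440002e-01, -6.09111794e-03, -1.05128403e-01],
       [ 1.05127371e-01,  4.90135290e-04, -9.94458644e-01]]), 't': array([ -81.9712739 ,  591.21638484, 1246.93946785])}
side {'intrinsics': array([[405.0225548 ,   0.        , 322.37849771],
       [  0.        , 405.0225548 , 211.36858498],
       [  0.        ,   0.        ,   1.        ]]), 'dist': array([-0.04881973,  0.        ,  0.        ,  0.        ,  0.        ]), 'R': array([[ 0.91480596, -0.40387211,  0.00416802],
       [-0.2700788 , -0.61936023, -0.73719085],
       [ 0.30031233,  0.67326089, -0.67567172]]), 't': array([-590.38502493,  213.81229507,  928.84373173])}
{'time': 0.1, 'joint_positions': array([ 1.08848826e+00,  3.07538283e-01,  1.50750848e+00, -1.16998333e-05,
        1.32837239e+00, -7.35020680e-02]), 'qvel': array([ 3.58429271e-03, -1.94810871e-03, -3.31226489e-03, -9.83316435e-04,
       -1.20193087e-03,  9.71421008e-05]), 'effort': array([-2.38345583e-04, -4.58527279e+01, -2.52608103e+01, -1.01107028e-04,
        5.50419805e-03,  3.33629316e-06]), 'eef_pos': array([228.29847325, 527.03302981, 203.06314111]), 'tool_rot': array([ 2.02981161e-01,  9.79182217e-01, -8.79764896e-04, -2.45081855e-04]), 'ft_force': array([0.40719789, 0.24124381, 0.60908813]), 'moment': array([0.00134321, 0.03403278, 0.02223019]), 'grasp_force': 0.0, 'finger_gap': 85.53233825428595}
```

View pics/top0.png

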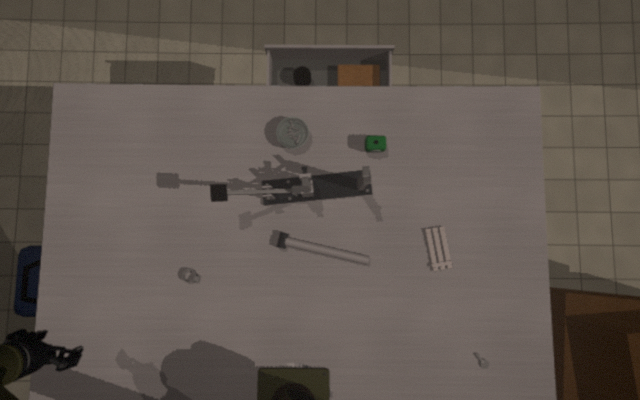

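View pics/side0.png

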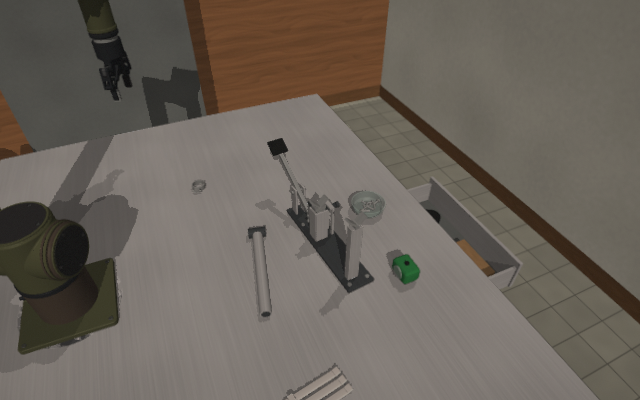

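Top view: the dark stand base spans about (262..372, 170..205), with the pad at (219,192) on the +y side. The post runs from its head at (279,240) to its end at (369,261). Bystanders: dish (292,132), lamp (375,144), tire levers (437,248), clamp ring (188,275). Next I'll get rays from masks and a closer crop of each view.

```bash
cat > h.py <<'E'
import numpy as np, cv2
from bench import arm
from scipy.spatial.transform import Rotation as Rot
def ray(n,uv):
    c=arm.calibration(n);R=np.array(c["R"]);t=np.array(c["t"])
    p=cv2.undistortPoints(np.array([[uv]],float),np.array(c["intrinsics"]),np.array(c["dist"]))[0,0]
    return -R.T@t, R.T@np.array([*p,1])
def plane(n,uv,z):
    o,d=ray(n,uv);return o+d*(z-o[2])/d[2]
def tri(a,b):
    (o,d),(p,e)=ray("top",a),ray("side",b)
    s=np.linalg.lstsq(np.c_[d,-e],p-o,rcond=None)[0]
    return (o+d*s[0]+p+e*s[1])/2, np.linalg.norm(o+d*s[0]-p-e*s[1])
def proj(n,P):
    c=arm.calibration(n);return cv2.projectPoints(np.array(P,float).reshape(-1,1,3),cv2.Rodrigues(np.array(c["R"]))[0],np.array(c["t"]),np.array(c["intrinsics"]),np.array(c["dist"]))[0][:,0]
E
python3 - <<'E'
import cv2
t=cv2.imread("pics/top0.png");s=cv2.imread("pics/side0.png")
b=lambda i:cv2.convertScaleAbs(i,alpha=1.7,beta=10)
cv2.imwrite("pics/tc.png",cv2.resize(b(t[160:280,200:400]),None,fx=4,fy=4,interpolation=cv2.INTER_CUBIC))
cv2.imwrite("pics/sc.png",cv2.resize(b(s[130:330,230:420]),None,fx=3,fy=3,interpolation=cv2.INTER_CUBIC))
E
```

```text
(no output)
```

View pics/tc.png

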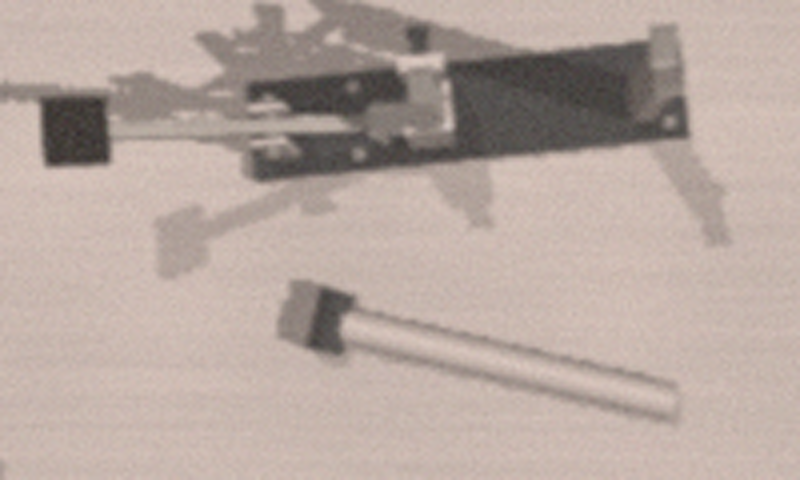

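View pics/sc.png

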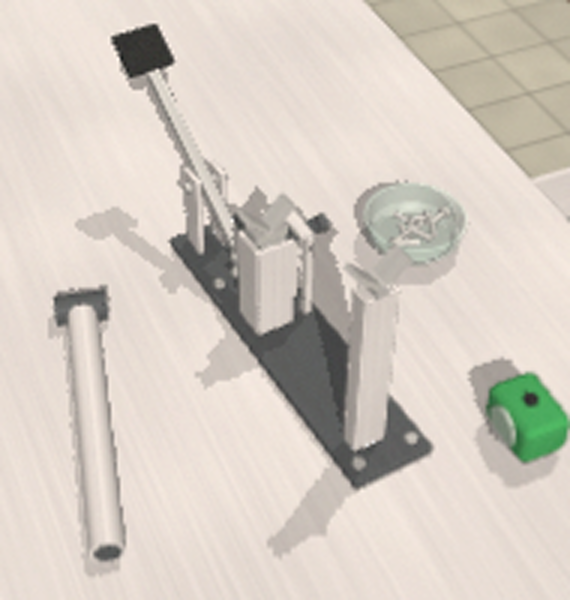

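Run:
```python
from h import *
np.set_printoptions(precision=1,suppress=True)
T=lambda u,v:(200+u/4,160+v/4)
S=lambda u,v:(230+u/3,130+v/3)
pad,e=tri(T(75,130),S(143,51));print("pad",pad,e)
q=[];st=[]
for n,f,uv,xy in [("top",T,(688,137),(-30,-115)),("top",T,(258,181),(-30,215)),("top",T,(248,85),(45,215)),("side",S,(358,487),(-30,-115)),("side",S,(433,447),(45,-115)),("side",S,(172,240),(-30,215))]:
    w=plane(n,f(*uv),10)[:2];print(n,xy,w);q.append(w);st.append(xy)
q.append(pad[:2]);st.append((0,192+140*np.cos(.51)-8*np.sin(.51)))
q=np.array(q);st=np.array(st)
r,rssd=Rot.align_vectors(np.c_[q-q.mean(0),0*q[:,0]],np.c_[st-st.mean(0),0*q[:,0]])
yaw=r.as_euler("zyx")[0];R=r.as_matrix()[:2,:2];o=q.mean(0)-R@st.mean(0)
print("stand",o,yaw,(st@R.T+o-q))
a=plane("top",T(345,324),13.6);b=plane("top",T(674,402),13.6)
print("post top: x=120",a,"end",b,np.linalg.norm(a-b))
a2=plane("side",S(81,316),22);b2=plane("side",S(107,551),13.6)
print("post side",a2,b2,np.linalg.norm(a2-b2))
for z in(188,):
    for y in(-80,80):
        P=R@[0,y]+o;
        print(y,P,proj("top",[*P,z]),proj("side",[*P,z]))
P=R@[0,80]+o
for h in(118,128,138,148): print(h,(proj("top",[*P,h])-[200,160])*4,(proj("side",[*P,h])-[230,130])*3)
P=R@[0,-80]+o;print("fixed",(proj("top",[*P,188])-[200,160])*4,(proj("side",[*P,188])-[230,130])*3)
```

```text
pad [593.2 194.5 154.1] 0.43963570684177844
top (-30, -115) [ 607.6 -232.3]
top (-30, 215) [572.4  90.8]
top (45, 215) [645.1  99.7]
side (-30, -115) [ 609.2 -237.9]
side (45, -115) [ 681.9 -227.2]
side (-30, 215) [575.3  88.8]
stand [ 625.7 -118.2] 0.10703944905344225 [[ 0.5 -3.5]
 [ 0.5  1.6]
 [ 2.4  0.7]
 [-1.1  2.2]
 [ 0.8 -0.5]
 [-2.4  3.6]
 [-0.7 -4.2]]
post top: x=120 [465.9  23.6  13.6] end [ 410.2 -220.1   13.6] 250.06096810792238
post side [464.  15.  22.] [ 411.4 -217.6   13.6] 238.55666824073054
-80 [ 634.2 -197.7] [[366.7 176.2]] [[355.6 223.8]]
80 [617.1 -38.6] [[305.7 182.3]] [[318.4 182.9]]
118 [[426.2 103.7]] [[265.4 224.9]]
128 [[425.8 101.8]] [[265.3 215.8]]
138 [[425.3  99.8]] [[265.3 206.7]]
148 [[424.8  97.7]] [[265.3 197.3]]
fixed [[666.9  64.8]] [[376.7 281.4]]
```

```bash
cat >> h.py <<'E'
O=np.array([625.7,-118.2]);YAW=0.107
RS=Rot.from_euler("z",YAW)
def W(p): return RS.apply(p)+[*O,0]
def down(phi):  # tool down, fingers closing along world angle phi
    best=None
    for k in(0,1):
        t=(phi+np.pi/2)/2+k*np.pi/2
        yield [np.cos(t),np.sin(t),0,0]
def best(pos,qs):
    c=[(abs(j[5]),q) for q in qs if (j:=arm.solve_ik(pos,q)) is not None]
    return min(c,key=lambda c:c[0])[1]
def lever(A,gap,q0):
    B=.51-A;n=np.array([0,-np.sin(B),np.cos(B)])
    p=np.array([0,192+140*np.cos(B)-8*np.sin(B),85+140*np.sin(B)+8*np.cos(B)])+gap*n
    q=(Rot.from_rotvec(RS.apply([B,0,0]))*Rot.from_quat(q0)).as_quat()
    return W(p),q
def log(*a):
    s=arm.get_state();print(*a,"t%.1f"%s["time"],np.round(s["eef_pos"],1),"F",np.round(s["ft_force"],1),"gap %.1f g%.0f"%(s["finger_gap"],s["grasp_force"]))
    return s
def snap(n,f): 
    i=arm.get_image(n);cv2.imwrite("pics/"+f,cv2.cvtColor(i,cv2.COLOR_RGB2BGR));return i
E
python3 - <<'E'
from h import *
p,_=lever(0,50,[1,0,0,0])
cs=[q for f in(YAW,YAW+np.pi/2) for q in down(f)]
q0=best(p,cs);print(q0)
for A in(0,.4,.83): print(A,lever(A,0,q0)[0],arm.solve_ik(*lever(A,0,q0)))
arm.set_gripper(0,60)
arm.move_pose(*lever(0,50,q0));s=log("above");f0=s["ft_force"]
for g in(15,8,4,0):
    p,q=lever(0,g,q0);arm.move_l(p,frame=q,feed=80);s=log("gap",g)
    if np.linalg.norm(s["ft_force"]-f0)>2: break
np.save("q0.npy",q0)
E
```

```text
[np.float64(0.6682828955561702), np.float64(0.7439072331326406), 0, 0]
0 [592.56348156 190.30431602 160.32677062] [-0.07402535  0.44016514  1.54852326  0.52277759  1.29338921 -0.36324491]
0.4 [590.42790293 210.18676764 108.3206109 ] [0.20475065 0.44961212 1.54223941 0.12043634 1.14171951 0.04803472]
0.83 [590.73399466 207.3370229   48.55456486] [ 0.45847224  0.58821229  1.50701771 -0.32521104  1.17931364  0.49660037]
above t2.8 [594.7 167.2 204.1] F [-0.7  0.9 -0.2] gap -0.0 g0
gap 15 t3.4 [593.1 183.4 173.1] F [-0.2 -0.3  0.5] gap 0.0 g0
gap 8 t3.6 [592.8 186.4 167.1] F [-0.  -0.5 -0.1] gap -0.2 g0
gap 4 t3.9 [592.6 188.3 163.7] F [0.3 0.1 0.5] gap 0.3 g0
gap 0 t4.1 [592.3 190.4 160.1] F [ 0.3  0.7 -0. ] gap -0.3 g0
```

Run:
```python
from h import *
q0=np.load("q0.npy")
for A in(.1,.2,.35,.5,.6,.7,.75,.79,.82):
    p,q=lever(A,0,q0);arm.move_l(p,frame=q,feed=60);log(A)
snap("side","press.png");i=snap("top","press_t.png")
c=cv2.imread("pics/press.png")[130:330,230:430];cv2.imwrite("pics/pressc.png",cv2.resize(cv2.convertScaleAbs(c,alpha=1.7,beta=10),None,fx=3,fy=3,interpolation=cv2.INTER_CUBIC))
```

```text
0.1 t4.5 [591.6 197.9 148.4] F [ 0.  -0.6 -0.1] gap -0.1 g0
0.2 t4.9 [591.4 202.9 135.6] F [-0.2  0.3  0.2] gap -0.2 g0
0.35 t5.4 [591.8 208.5 116. ] F [ 1.6 -1.7  4.5] gap 0.0 g3
0.5 t5.9 [592.5 211.1  96.2] F [ 2.8 -3.1 10.4] gap 0.2 g5
0.6 t6.3 [592.7 211.3  81.6] F [ 4.7 -2.4  6.5] gap -0.4 g3
0.7 t6.7 [592.6 210.2  67.5] F [ 4.1 -2.1  6.7] gap -0.1 g3
0.75 t6.9 [590.1 209.8  59. ] F [0.5 0.6 1.5] gap -0.5 g1
0.79 t7.2 [590.5 207.4  54.2] F [ 0.2 -2.1  5.6] gap 0.0 g3
0.82 t7.4 [590.8 206.4  51.4] F [-0.6 -0.7 10.8] gap 0.0 g5
```

View pics/pressc.png

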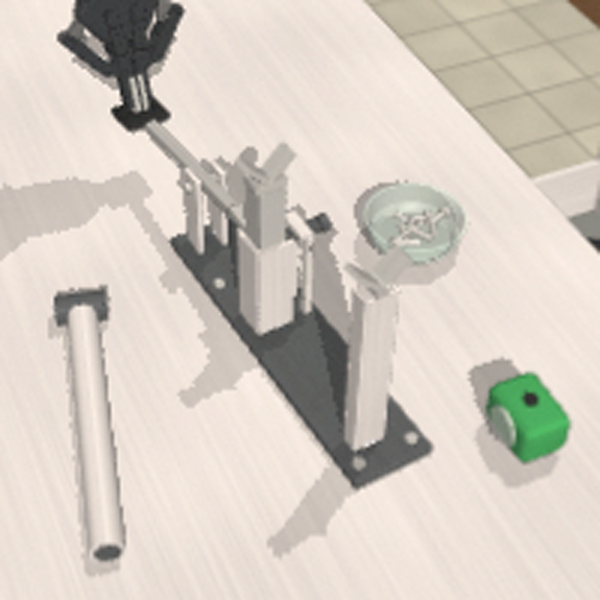

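The column is up and its vee now shows near (267,178) in the crop, against about (374,290) for the fixed one. I'll zoom in to see if they're level.

Run:
```python
from h import *
c=cv2.imread("pics/press.png")[170:242,300:380]
cv2.imwrite("pics/z.png",cv2.resize(cv2.convertScaleAbs(c,alpha=1.6,beta=0),None,fx=8,fy=8,interpolation=cv2.INTER_CUBIC))
f=lambda p:np.round((proj("side",W(np.array(p,float)))-[300,170])[0]*8).astype(int)
for y,h in((-89,188),(71,168),(71,178),(71,188),(71,192)):
    print(y,h,"trough",f([0,y,h]),"wing-",f([-20,y,h+20]),"wing+",f([20,y,h+20]))
```

```text
-89 188 trough [464 451] wing- [404 423] wing+ [532 370]
71 168 trough [162 172] wing- [103 141] wing+ [221  99]
71 178 trough [162 146] wing- [103 114] wing+ [221  72]
71 188 trough [162 120] wing- [102  87] wing+ [222  45]
71 192 trough [162 109] wing- [102  76] wing+ [222  35]
```

View pics/z.png

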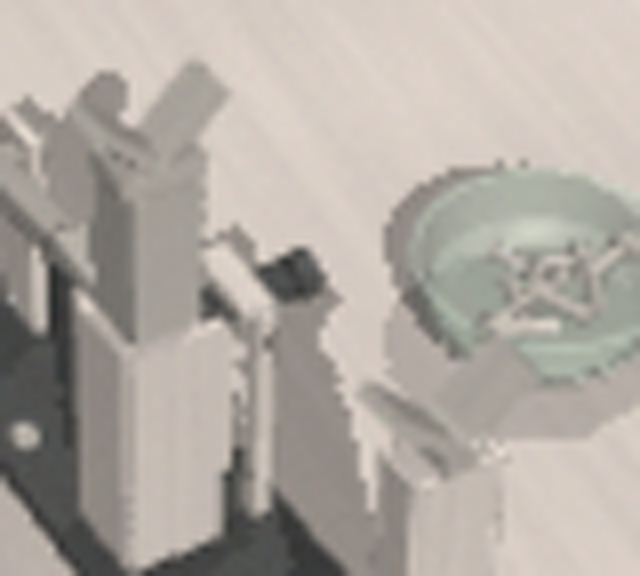

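Run:
```python
from h import *
a=cv2.imread("pics/side0.png")[170:242,300:350];b=cv2.imread("pics/press.png")[170:242,300:350]
d=cv2.imread("pics/press.png")[130:202,255:305]
cv2.imwrite("pics/z2.png",cv2.resize(cv2.convertScaleAbs(np.hstack([a,d]),alpha=1.6,beta=0),None,fx=8,fy=8,interpolation=cv2.INTER_CUBIC))
f=lambda p,o:np.round((proj("side",W(np.array(p,float)))-o)[0]*8).astype(int)
for h in(118,128,138,148): print(h,"wing+",f([20,71,h+20],[300,170]),"back",f([20,89,h+20],[300,170]))
for A in(.6,.7,.82):
    B=.51-A
    for x,s in((-23,-22),(-23,22),(23,22)):
        p=[x,192+(140+s)*np.cos(B)-8*np.sin(B),85+(140+s)*np.sin(B)+8*np.cos(B)]
        print(A,(x,s),f(p,[255,130])+[400,0])
```

```text
118 wing+ [219 227] back [189 194]
128 wing+ [219 202] back [190 169]
138 wing+ [220 177] back [190 144]
148 wing+ [220 151] back [190 119]
0.6 (-23, -22) [539 327]
0.6 (-23, 22) [490 274]
0.6 (23, 22) [602 239]
0.7 (-23, -22) [542 355]
0.7 (-23, 22) [496 311]
0.7 (23, 22) [607 275]
0.82 (-23, -22) [548 389]
0.82 (-23, 22) [504 357]
0.82 (23, 22) [614 321]
```

View pics/z2.png

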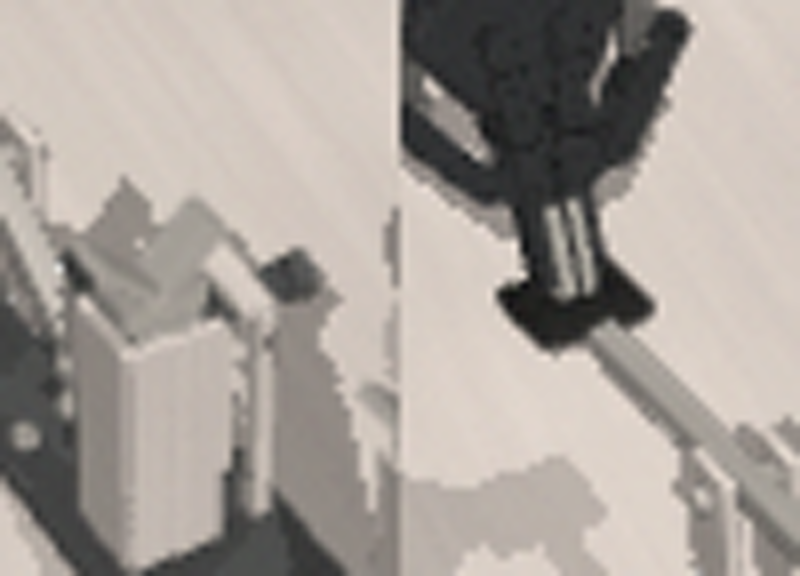

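Run:
```python
from h import *
s=arm.get_state();print(arm.hold_point_z,s["eef_pos"],s["finger_gap"],s["ft_force"])
R=Rot.from_quat(s["tool_rot"]);print(R.as_matrix()[:,2])
for d in(0,10,20,30,40):
    P=s["eef_pos"]-d*R.as_matrix()[:,2]; print(d,P,(proj("side",P)-[255,130])[0]*8+[400,0],proj("top",P))
```

```text
18.700000000000003 [590.80359386 206.39266466  51.35829459] 0.09042019464594704 [-1.18816201 -1.41127042 10.74691102]
[ 0.03210141 -0.3039396  -0.95215031]
0 [590.80359386 206.39266466  51.35829459] [583.23616312 352.94993537] [[222.96415276 197.42661172]]
10 [590.48257977 209.43206061  60.87979773] [577.96952036 328.21227381] [[221.1591271  197.17618933]]
20 [590.16156568 212.47145657  70.40130088] [572.66674906 303.29658236] [[219.3260283  196.92188872]]
30 [589.84055159 215.51085252  79.92280403] [567.32757744 278.20139464] [[217.46418895 196.66361804]]
40 [589.5195375  218.55024848  89.44430718] [561.95173316 252.92523723] [[215.57292009 196.40128252]]
```

The reported TCP sits about 25 mm beyond the real finger tips, since the tips show at (570,297) in the crop. So the lever is really at A≈0.62 and the column at about 0.052. I'll press on in fine steps, tracking force and column rise by image.

```bash
cat >> h.py <<'E'
_b=cv2.imread("pics/press.png") if __import__("os").path.exists("pics/press.png") else None
def colh(img_rgb):
    "column height, mm, from side picture: shift of the vee against press.png, back-wing corner at 62 px there"
    i=cv2.cvtColor(img_rgb,cv2.COLOR_RGB2BGR)
    t=cv2.resize(_b[177:196,315:329],None,fx=8,fy=8,interpolation=cv2.INTER_CUBIC)
    s=cv2.resize(i[160:215,311:333],None,fx=8,fy=8,interpolation=cv2.INTER_CUBIC)
    _,v,_,l=cv2.minMaxLoc(cv2.matchTemplate(s,t,cv2.TM_CCOEFF_NORMED))
    return (17*8-l[1])/2.62, v   # rise in mm since press.png
E
python3 - <<'E'
from h import *
q0=np.load("q0.npy")
for A in(.64,.65,.66,.67,.68,.69,.70,.71,.72,.73,.74):
    p,q=lever(A,-25,q0);arm.move_l(p,frame=q,feed=60);log(A,"rise %.1f %.2f"%colh(arm.get_image("side")))
E
```

```text
0.64 rise -0.8 0.98 t7.9 [591.1 206.4  51. ] F [ 0.6 -3.9  8.8] gap -0.3 g4
0.65 rise 0.0 0.99 t8.2 [591.2 206.   50. ] F [-0.  -5.  11.6] gap -0.1 g5
0.66 rise 0.4 0.98 t8.5 [591.2 205.6  48.9] F [ 0.  -5.3 12.9] gap -0.1 g6
0.67 rise 1.9 0.97 t8.8 [591.2 205.8  47.4] F [-0.3 -3.6 14.2] gap -0.0 g7
0.68 rise 4.2 0.97 t9.1 [590.  206.7  43.9] F [ 0.2 -0.8  0.8] gap -0.3 g1
0.69 rise 5.7 0.98 t9.4 [589.9 206.5  42.6] F [-0.7 -0.7  1. ] gap 0.2 g1
0.7 rise 5.7 0.98 t9.7 [590.5 206.3  41.7] F [-1.8 -0.5  1.5] gap -0.2 g1
0.71 rise 6.1 0.98 t10.0 [590.9 205.6  40.8] F [-0.4 -1.3  3.8] gap 0.2 g2
0.72 rise 7.3 0.97 t10.3 [591.  205.2  39.4] F [-2.6 -1.7  4.8] gap 0.1 g2
0.73 rise 8.0 0.97 t10.6 [591.  204.8  38.3] F [-1.6 -0.7  6.4] gap -0.4 g3
0.74 rise 8.4 0.97 t10.9 [591.1 204.4  37.5] F [-2.9 -0.4  9.4] gap 0.2 g5
```

Run:
```python
from h import *
a=cv2.imread("pics/side0.png");b=cv2.imread("pics/press.png")
f=lambda y,h,x=20:proj("side",W(np.array([x,y,h+20.])))[0]
for y0,y1,x0,x1 in((193,203,319,327),(192,204,317,328),(193,202,316,326)):
    t=cv2.resize(a[y0:y1,x0:x1],None,fx=8,fy=8,interpolation=cv2.INTER_CUBIC)
    s=cv2.resize(b[170:205,310:335],None,fx=8,fy=8,interpolation=cv2.INTER_CUBIC)
    _,v,_,l=cv2.minMaxLoc(cv2.matchTemplate(s,t,cv2.TM_CCOEFF_NORMED))
    print("px rise",y0-170-l[1]/8,"dx",310+l[0]/8-x0,v)
for h in(118,128,168,172,176,178): print(h,f(89,h),f(80,h))
```

```text
px rise 16.875 dx 0.25 0.9216790795326233
px rise 16.875 dx 0.5 0.6676058769226074
px rise 12.25 dx -3.375 0.7710192203521729
118 [323.67078223 194.24030004] [325.49375564 196.27651419]
128 [323.69631504 191.14377578] [325.53175656 193.17577638]
168 [323.80188251 178.33246065] [325.68883561 180.34412122]
172 [323.81275187 177.01261474] [325.70500508 179.02191398]
176 [323.82367976 175.6855134 ] [325.72126096 177.6923883 ]
178 [323.8291658  175.01922454] [325.72942151 177.02486335]
```

Run:
```python
from h import *
q0=np.load("q0.npy");m=0
for A in np.arange(.75,.86,.01):
    p,q=lever(A,-25,q0);arm.move_l(p,frame=q,feed=60);s=log(round(A,2),"rise %.1f %.2f"%colh(arm.get_image("side")))
    f=s["ft_force"][2];m=max(m,f)
    if f<m-5: break
np.save("A.npy",A)
```

```text
0.75 rise 8.4 0.97 t11.2 [591.2 204.   36.7] F [-3.2 -0.  11.6] gap 0.2 g6
0.76 rise 9.5 0.98 t11.5 [591.3 203.5  35.5] F [-3.2  0.3 12.3] gap -0.1 g6
0.77 rise 9.9 0.97 t11.8 [591.3 203.   34.4] F [-3.9  1.  13.1] gap -0.2 g7
0.78 rise 11.1 0.97 t12.1 [591.5 202.6  33.1] F [-4.1  0.8 14.7] gap 0.1 g7
0.79 rise 12.6 0.97 t12.4 [591.7 202.1  31.1] F [-0.7 -0.5  3.9] gap 0.1 g2
```

Run:
```python
from h import *
q0=np.load("q0.npy");A=float(np.load("A.npy"))+.008
p,q=lever(A,-25,q0);arm.move_l(p,frame=q,feed=60);log("past","rise %.1f %.2f"%colh(arm.get_image("side")))
for A in(.5,.25,0):
    p,q=lever(A,-25,q0);arm.move_l(p,frame=q,feed=140)
p,q=lever(0,25,q0);arm.move_l(p,frame=q,feed=150)
im=snap("side","rel.png");log("off","rise %.1f %.2f"%colh(im));snap("top","rel_t.png")
a=cv2.imread("pics/side0.png");b=cv2.imread("pics/rel.png")
t=cv2.resize(a[193:203,319:327],None,fx=8,fy=8,interpolation=cv2.INTER_CUBIC)
s=cv2.resize(b[163:205,310:335],None,fx=8,fy=8,interpolation=cv2.INTER_CUBIC)
_,v,_,l=cv2.minMaxLoc(cv2.matchTemplate(s,t,cv2.TM_CCOEFF_NORMED));print("px rise total",193-163-l[1]/8,v)
f=lambda h:proj("side",W(np.array([20,89,h+20.])))[0][1]
print([round(f(118)-f(h),1) for h in(168,178,188,198)])
cv2.imwrite("pics/relc.png",cv2.resize(cv2.convertScaleAbs(b[110:310,230:400],alpha=1.6),None,fx=3,fy=3,interpolation=cv2.INTER_CUBIC))
```

```text
past rise 15.3 0.97 t12.7 [591.6 201.6  28.4] F [ 0.2 -0.1  2.2] gap -0.2 g1
off rise 16.0 0.96 t14.5 [592.7 179.4 181.3] F [-0.  -0.4 -1. ] gap 0.1 g0
px rise total 22.25 0.9158701300621033
[np.float64(15.9), np.float64(19.2), np.float64(22.6), np.float64(26.0)]
```

View pics/relc.png

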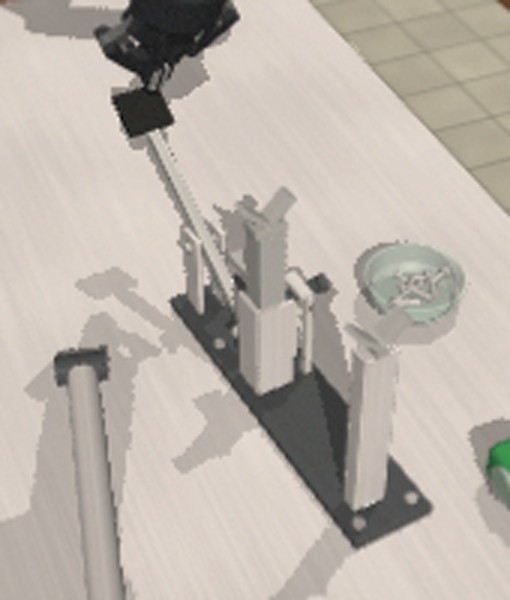

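The vees are level (rise 22.25 px against 22.6 expected for 70 mm), and the lever is back up with its pad at (143,112). Next is the post, feeling for the table because of the tip offset.

```bash
cat >> h.py <<'E'
PO=np.array([438.6,-95.8]);PA=1.346;U=np.array([np.cos(PA),np.sin(PA)])
E
python3 - <<'E'
from h import *
g=PO+11*U
q=best([*g,60],down(PA-np.pi/2))
p,qq=lever(0,110,np.load("q0.npy"));arm.move_l(p,frame=qq,feed=250)
arm.move_pose([*g,130],q);arm.set_gripper(45,60)
f0=log("above")["ft_force"]
arm.move_l([*g,25],feed=200);log()
z=25
while z>-22:
    z-=4;arm.move_l([*g,z],feed=50);s=log(z)
    if abs(s["ft_force"]-f0)[2]>3: break
snap("side","g.png")
b=cv2.imread("pics/g.png");cv2.imwrite("pics/gc.png",cv2.resize(cv2.convertScaleAbs(b[190:330,200:340],alpha=1.6),None,fx=4,fy=4,interpolation=cv2.INTER_CUBIC))
E
```

```text
above t16.6 [441.2 -85.  130. ] F [ 0.5 -0.7  0.5] gap 45.2 g0
t17.3 [441.5 -85.2  25.3] F [0.7 0.2 0.1] gap 44.9 g0
21 t17.6 [441.7 -85.3  21.8] F [ 0.1 -0.9 -0. ] gap 45.0 g0
17 t17.8 [441.  -85.1  17. ] F [-0.7 -0.7  0.3] gap 44.8 g0
13 t18.1 [440.8 -85.   12.7] F [-0.1 -0.1  0.5] gap 45.5 g0
9 t18.3 [440.8 -85.    8.7] F [ 0.2  0.3 -0. ] gap 44.9 g0
5 t18.6 [440.8 -85.    4.7] F [-0.5  0.2  0.3] gap 44.9 g0
1 t18.8 [440.8 -85.    0.7] F [-0.1 -0.4  0.4] gap 45.1 g0
-3 t19.1 [440.8 -85.   -3.2] F [-0.6 -0.8  0.2] gap 44.9 g0
-7 t19.3 [440.8 -85.   -7.3] F [-1.2 -0.1 -0.1] gap 45.0 g0
-11 t19.6 [440.8 -85.  -11.3] F [-0.5  0.7 -0.5] gap 44.7 g0
-15 t19.8 [440.8 -85.  -15.3] F [ 0.6 -0.1 -0.1] gap 44.9 g0
-19 t20.1 [440.8 -85.  -19.2] F [ 0.3 -0.2  0.1] gap 45.0 g0
-23 t20.3 [440.8 -85.  -23.2] F [-0.3  0.2 -0.4] gap 45.2 g0
```

View pics/gc.png

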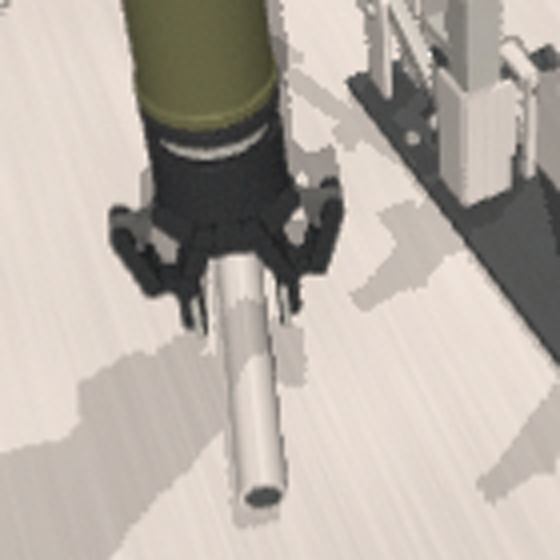

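The fingers straddle the tube at about (240,290) with no contact at reported z=-23, which confirms the offset. Now grip and lift.

Run:
```python
from h import *
g=PO+11*U
arm.move_l([*g,-22],feed=50)
arm.set_gripper(20,70);log("grip")
arm.move_l([*g,0],feed=60);log("lift")
arm.move_l([*g,230],feed=250);s=log("up")
b=cv2.cvtColor(snap("side","up.png"),cv2.COLOR_RGB2BGR);snap("top","up_t.png")
cv2.imwrite("pics/upc.png",cv2.resize(cv2.convertScaleAbs(np.vstack([b[60:260,150:400],cv2.imread("pics/up_t.png")[170:290,230:480]]),alpha=1.6),None,fx=1.85,fy=1.85,interpolation=cv2.INTER_CUBIC))
```

```text
grip t20.9 [441.3 -85.1 -21.5] F [-0.9  0.1  4.7] gap 24.9 g68
lift t21.4 [ 4.412e+02 -8.510e+01  3.000e-01] F [ 0.5  0.1 -3. ] gap 24.8 g69
up t22.5 [439.8 -84.7 228.5] F [-0.  -0.4 -3.5] gap 25.0 g69
```

View pics/upc.png

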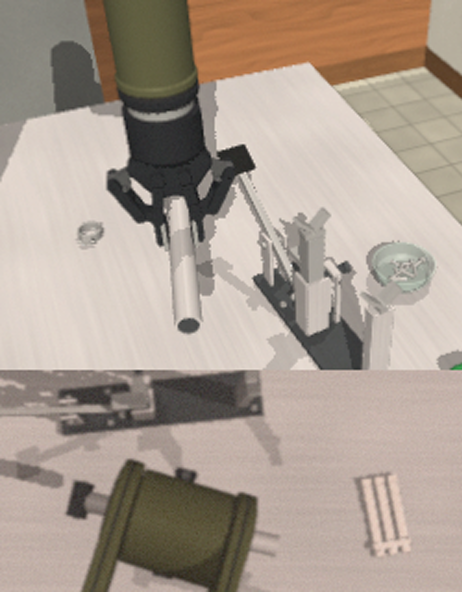

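The post is held by its middle and looks level, and it weighs in at about 3 N. That was the tenth picture, so from here I go by force feedback and numbers.

Run:
```python
from h import *
s=arm.get_state()
q=(Rot.from_euler("z",np.pi/2+YAW-PA)*Rot.from_quat(s["tool_rot"])).as_quat()
d=Rot.from_quat(q).as_matrix()
g=W(np.array([0,11,0.]))[:2]
arm.move_pose([*g,225],q);arm.hold(.2)
s=log("over");f0=s["ft_force"]
print(Rot.from_quat(s["tool_rot"]).as_matrix()[:,1:].round(3).tolist())
arm.move_l([*g,182],feed=80);log(182)
z=182
while z>166:
    z-=2;arm.move_l([*g,z],feed=40);s=log(z);df=RS.inv().apply(s["ft_force"]-f0);print("   stand dF",df.round(1))
    if df[2]>5 or abs(df[0])>8: break
snap("side","pl.png");snap("top","pl_t.png")
```

```text
over t23.6 [ 623.2 -107.1  225.4] F [ 0.7 -0.8 -2.5] gap 24.6 g69
[[0.994, -0.004], [0.106, -0.0], [-0.004, -1.0]]
182 t24.2 [ 624.7 -107.3  182.1] F [-0.6 -0.8 -2.3] gap 24.7 g69
180 t24.5 [ 624.8 -107.3  180.4] F [-0.7  0.1 -3.1] gap 24.8 g69
   stand dF [-1.3  1.  -0.6]
178 t24.8 [ 624.4 -107.2  177.9] F [ 0.2 -0.3 -1.3] gap 24.8 g69
   stand dF [-0.5  0.5  1.2]
176 t25.0 [ 624.4 -107.2  175.8] F [ 0.1  1.  -2.3] gap 24.9 g69
   stand dF [-0.5  1.8  0.2]
174 t25.2 [ 624.5 -107.2  173.9] F [ 0.3  0.6 -1.9] gap 25.1 g69
   stand dF [-0.3  1.4  0.6]
172 t25.5 [ 625.6 -107.3  172.6] F [ 2.9 -0.3 -0. ] gap 24.8 g69
   stand dF [2.2 0.3 2.5]
170 t25.8 [ 626.3 -107.4  171.8] F [1.8 0.6 4.6] gap 24.8 g70
   stand dF [1.2 1.3 7.1]
```

Contact came at 171.8, exactly the predicted level height. Releasing and backing off straight up.

Run:
```python
from h import *
arm.set_gripper(31,20);log("part");arm.set_gripper(60)
p=arm.get_state()["eef_pos"];arm.move_l([*p[:2],p[2]+90],feed=120);log("up")
arm.move_l([p[0]-60,p[1]+60,330],feed=250)
arm.move_pose([420,150,330],arm.get_state()["tool_rot"])
im=arm.get_image("side");snap("side","fin.png");snap("top","fin_t.png");log("clear")
# tube tail and head ends expected (stand y -125 and +150), axis height 207
for n in("top","side"):
    print(n,"tail top",proj(n,W(np.array([0,-125,207.]))),"head far",proj(n,W(np.array([0,150,207.]))))
a=cv2.imread("pics/side0.png").astype(int)
for n,f,z in(("top","fin_t.png","top0.png"),("side","fin.png","side0.png")):
    D=np.abs(cv2.imread("pics/"+f).astype(int)-cv2.imread("pics/"+z)).max(2)>35
    P=np.array([proj(n,W(np.array([0,y,207.])))[0] for y in range(-180,200,5)])
    print(n,[(y,int(D[int(round(v)),int(round(u))])) for y,(u,v) in zip(range(-180,200,5),P)])
    # level: tube edge offsets along the perpendicular near both ends
    g=cv2.cvtColor(cv2.imread("pics/"+f),cv2.COLOR_BGR2GRAY).astype(np.float32)
    for y in(-110,-50,0,50,105):
        c=proj(n,W(np.array([0,y,207.])))[0];t=proj(n,W(np.array([0,y+10,207.])))[0]-c;t/=np.linalg.norm(t);m=np.array([-t[1],t[0]])
        k=np.arange(-10,10.1,1);pts=(c+k[:,None]*m).astype(np.float32)
        print(n,y,cv2.remap(g,pts[:,0].copy(),pts[:,1].copy(),cv2.INTER_LINEAR).ravel().astype(int))
```

```text
part t26.1 [ 624.2 -107.3  169.8] F [0.1 0.8 0.5] gap 30.6 g0
up t27.4 [ 623.7 -107.1  258.9] F [0.1 0.1 0.2] gap 60.1 g0
clear t29.1 [421.3 149.1 329.7] F [-0.3 -1.2 -0.1] gap 60.1 g0
top tail top [[384.9898236  173.26625467]] head far [[278.20520912 183.9749657 ]]
side tail top [[368.42091078 230.57698922]] head far [[304.33139258 161.39511982]]
top [(-180, 0), (-175, 0), (-170, 0), (-165, 0), (-160, 0), (-155, 0), (-150, 0), (-145, 0), (-140, 0), (-135, 0), (-130, 0), (-125, 0), (-120, 0), (-115, 0), (-110, 0), (-105, 0), (-100, 0), (-95, 0), (-90, 0), (-85, 1), (-80, 0), (-75, 1), (-70, 1), (-65, 1), (-60, 1), (-55, 1), (-50, 1), (-45, 1), (-40, 1), (-35, 1), (-30, 1), (-25, 1), (-20, 1), (-15, 1), (-10, 1), (-5, 1), (0, 1), (5, 1), (10, 1), (15, 1), (20, 1), (25, 1), (30, 1), (35, 1), (40, 1), (45, 1), (50, 1), (55, 1), (60, 1), (65, 0), (70, 1), (75, 1), (80, 1), (85, 1), (90, 1), (95, 1), (100, 1), (105, 1), (110, 1), (115, 1), (120, 1), (125, 1), (130, 0), (135, 0), (140, 0), (145, 0), (150, 0), (155, 0), (160, 0), (165, 0), (170, 0), (175, 0), (180, 0), (185, 0), (190, 0), (
[... 1019 characters left out ...]
 0), (90, 0), (95, 0), (100, 0), (105, 0), (110, 0), (115, 0), (120, 0), (125, 0), (130, 0), (135, 0), (140, 1), (145, 1), (150, 1), (155, 0), (160, 0), (165, 0), (170, 0), (175, 0), (180, 0), (185, 0), (190, 0), (195, 0)]
side -110 [117 114  97  67  74  88  99 107 114 122 127 131 131 129 129 125 115 105
 106 106 105]
side -50 [ 87  87  86  85  79  86  96 105 114 122 127 131 131 129 129 123 107  93
 100 107 107]
side 0 [ 99  88  87  86  80  85  96 106 114 122 127 131 130 129 130 120 117 127
 127 127 127]
side 50 [ 96  96  96  78  65  82  96 105 114 122 127 130 130 129 127 118 114 129
 131 130 128]
side 105 [ 88  88  87  87  83  83  94 104 113 122 128 130 130 128 125 108  87  90
 127 127 127]
```

The brightness profiles across the tube match along its whole length in both views, so it lies straight and level on both vees. The tail is at about -125 and the head reaches about +150, as intended.

```bash
python3 -c "
from bench import arm
print(arm.finish_job())"
```

```text
the job is handed in; nothing more can be done
None
```

The job is handed in: the column is at the level notch, the lever is back up, and the seat post lies level and centred across both vees with its head beyond the column's vee; the arm never went near the other things, though I made no separate check of them.

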